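# Fit the idler roller and hold the belt tensioner back

## Task

Get the small belt drive ready for its belt: slip the tall slim steel bush over the idler pin so that it stands down on its collar, and let go of it. Then push the sprung yellow tensioner arm back by its upright post, past the click of its ratchet, until its red pointer lies over the green band, and finish while still holding the arm there against its spring. Leave the short wide bush and the black nut where they stand.

Things in the scene. Friction and masses are not known exactly. Their poses are not given: they have to be found in the camera images.
- roller_centre (a point): the idler roller: a plain bright steel bush, 22 mm diameter, 34 mm tall, about 11 mm bore right through, 60 g, standing upright on the bench. Point at its centre, half-way up; z along the bore. The tallest and slimmest of the small steel parts.
- idler_seat (a point): fixed to the rig: centre of the top face of the 19 mm collar on which the roller is to stand, 18 mm above the bench (6 mm above the top of the blue base plate, 240 x 305 x 12 mm). From here a steel pin of 7 mm diameter rises 38 mm, its top 5 mm tapered. Seated, the roller's centre is 17 mm above this point. Axes as the base plate, z up.
- pivot (a point): fixed to the rig: vertical hinge axis of the yellow tensioner arm, at the plate's top, 12 mm above the bench. Axes: x, y along the base plate's 240 and 305 mm sides, z up. From here the push post lies 130 mm away in direction 150 deg + joint value (counter-clockwise from this x axis, from above). The hub stands 41 mm high here. The arm is 10 mm thick, 26 mm wide, its top 27 mm above the bench.
- push_post (a point): upright steel post near the free end of the tensioner arm, 16 mm diameter, 27 to 73 mm above the bench, with a red ring; origin at its centre, 50 mm up. Push it (or pinch and swing it) round the pivot, 130 mm radius, counter-clockwise seen from above (at first towards the plate's -y). Spring force at the post: 3.5 N at rest, about 9 N in the green band, 2 N more while the tooth lifts the pawl.
- band_mid (a point): fixed to the rig: where the centre of the push post is (half-way up) when the red pointer lies over the middle of the green band, joint 0.69.
- tensioner (a joint): angle of the tensioner arm, rad. 0 at rest (the spring drives it there), grows as it is pushed back. The ratchet tooth pushes the pawl aside from about 0.12 and clicks past at about 0.50; let go after that, the arm springs back to just under 0.50 and hangs on the pawl. White mark 0 to 0.58, green band 0.58 to 0.80, red 0.80 to the solid end stop at 0.90.
- pawl (a joint): slide of the brass ratchet pawl, m. 0 when it is home (both before the click and after it), up to 0.007 while the tooth pushes it aside.
- short_bush_centre (a point): bystander: a short wide steel bush, 26 mm diameter, 22 mm tall, loose on the bench; point at its centre, half-way up. Not to be moved.
- black_nut_centre (a point): bystander: a black stepped nozzle nut, 24 mm diameter, 30 mm tall, loose on the bench; point at its centre, half-way up. Not to be moved.

How it is judged (in metres and radians):
On the way, in this order (a step that is already met when the one before it is completed fails the run):
1. the slim bush stands on the collar of the idler pin, let go, while the arm is still before its click (horizontal distance between roller_centre and idler_seat below 0.004 m and z of roller_centre in the frame of idler_seat between 0.014 and 0.02 m and angle between roller_centre's own z axis and vertical below 0.12 rad and contact force between the fingers and roller below 0.3 N and value of joint tensioner below 0.45 rad), for 0.3 s.
2. the arm is past its click and the pawl has dropped home behind the tooth (value of joint tensioner above 0.51 rad and value of joint pawl below 0.002 m), for 0.1 s.
At the end, for the whole second after the job is handed in: Slim bush upright on the idler pin's collar (within 4 mm of the pin axis, 3 mm of the collar), not touched; pawl home (under 2 mm); fingers press the arm's post with over 2 N and keep the joint between 0.57 and 0.81 rad (pointer over the green band) through the last second (horizontal distance between roller_centre and idler_seat below 0.004 m and z of roller_centre in the frame of idler_seat between 0.014 and 0.02 m and angle between roller_centre's own z axis and vertical below 0.12 rad and contact force between the fingers and roller below 0.3 N and value of joint tensioner between 0.57 and 0.81 rad and value of joint pawl below 0.002 m and contact force between the fingers and tensioner above 2 N); the arm keeps its last pose, push and grip.
It fails at once if the short bush is moved by more than 30 mm (distance of short_bush_centre from where it was at the start of the episode above 0.03 m).
It fails at once if the black nut is moved by more than 30 mm (distance of black_nut_centre from where it was at the start of the episode above 0.03 m).
It also fails if it takes over 64 s, if anything falls off the work surface, if the arm or the gripper's body presses on something with over 40 N, if the wrist force passes 120 N, or if a joint passes its speed limit or range.

## Robot

A 6-joint arm with a two-finger parallel gripper is mounted at the origin on a cart in front of the work surface, level with it; the furniture and walls round the work are solid. World frame = base frame: x ahead of the robot, y to its left, z up, the work surface at z = 0. Lengths are in mm, angles in degrees, forces in N, time in s.
With the tool pointing down it reaches from about 400 to 825 mm from the base axis. Payload 7 kg.
Tool frame: the origin (TCP) lies midway between the tips of the shut fingers; the grasp point (between the pads) lies 19 mm behind it; z points along the fingers, y is the line along which they close (so a half turn about z gives the same grasp; the last joint's range is limited). The gripper opens to 88 mm and grips with 3 to 60 N. Pads are 19 mm wide; open, the fingers measure 130 mm over their backs; the gripper's body (78 mm by 193 mm) begins 47 mm behind the grasp point.
Start: joints at [79.647, 20.546, 0.682, 0, -70.136, -16.507], TCP at [304.98, 602.148, 226.561] pointing down, gripper open.
Joint ranges: [-176.03, 176.03], [-82.01, 121.73], [-58.28, 71.71], [-173.87, 95.51], [-174.79, -0.11], [-173.66, 173.66]. Speed limits (degrees/s): [136.94, 136.94, 172.46, 180, 180, 180].

## Interface

Orientations are given as a 3x3 rotation matrix whose columns are the frame's x, y, z axes.
In Python, from rig import observe, get_image, calibration, sign_off gives the robot as it stands. The module is installed in compiled form; this text tells all that it offers.
- The arm moves only by the shell command python3 -m crank 'ROWS' [OPENING] [FORCE]. ROWS is a JSON object of lists of equal length, an entry for each row: "linear": the shift along the tool's x, y, z in units of 40 mm (1.0 is 40 mm), a list of three; "delta_rot": the turn, a rotation vector about the tool's x, y, z in units of 10 degrees (1.0 is 10 degrees), a list of three. In form: {"linear": [[dx, dy, dz], ...], "delta_rot": [[ax, ay, az], ...]}. A call has 1 to 5 rows; each row shifts and turns the commanded pose from where the row before left it, along the tool's axes as they then stand; what a row does not reach is not made up. A row lasts 1/8 s, in which the tool goes at most 62.5 mm and 10.7 degrees, less where a joint would pass 70% of its speed; a pose out of reach is approached as far as the arm can. A call is refused whole if a number of a shift passes 1 or a number of a turn 1, either way. A call with a gripper value outside its range is refused whole. OPENING is the opening, from 0 (shut) to 1 (fully open), set as the call begins (- or left out, the last holds). The fingers move at their own pace and stop on an object; FORCE is the grip in N (left out, the last holds). Time passes only in rows, so rows that do not move let the fingers close. It gives the time, the measured TCP pose, the force, the opening and the grip force at its end, in the units of the state.
- observe(): the state, without advancing time (a new reading comes with each control period).
- get_image(name): name is "scene" or "top" or "wrist"; returns the picture (384x512x3 uint8, red, green, blue); there is no depth.
- calibration(name): a dict with "K" (3x3 intrinsics, pixels), "camera_from_world" (4x4, takes a point from world to camera coordinates). Camera axes: x right, y down, z forward; pixel columns grow to the right and rows downward; lengths in mm; the calibration is good to about 2 mm. A picture is of the moment at which its call begins: read the wrist's pose just before it. calibration takes no time and is no camera call; for the wrist camera it gives the pose at the moment of the call.
- sign_off(): hands the job in; it is judged then, once.
The state is a dict: "clock": time; "joints": joint angles; "dq": joint speeds; "effort": joint torques, N m; "ee_pos": TCP position; "orientation": TCP orientation; "force": force on the tool from outside, world axes, zero at the start; "ft_torque": the same for the moment, N m; "width": opening from 0.0 (shut) to 1.0 (fully open); "grip_force": force on a finger pad.
Only numpy, scipy, OpenCV 4.12 (cv2) and the standard library are available. Lean on these libraries where they do the work, as an engineer would, in place of code of your own. Each camera call takes 0.05 s, during which the arm holds its last target. There are 200 camera calls.

## Working session

There is one attempt and no reset: what is moved stays moved. The work goes in short steps, Python scripts to look and compute and a shell command to move; the robot and the scene stay as the last step left them, time stands still between calls to the robot, and variables do not carry over. Pictures are saved under pics/ and viewed, at most 10 in all, crops included, and the job is handed in when it is done.

```bash
mkdir -p pics
python3 - <<'E'
from rig import *
import cv2,numpy as np
o=observe();print(o)
for n in ["top","scene"]:
    im=get_image(n);cv2.imwrite(f"pics/{n}0.png",cv2.cvtColor(im,cv2.COLOR_RGB2BGR))
    c=calibration(n);print(n,np.round(c["K"],1).tolist(),np.round(c["camera_from_world"],3).tolist())
E
```

```text
{'clock': 0.0, 'joints': array([ 7.96466091e+01,  2.05908815e+01,  6.32139355e-01, -2.14047736e-02,
       -7.01362541e+01, -1.65065370e+01]), 'dq': array([ 0.01487985, -0.06176446, -0.06441391,  0.13674794,  0.00665153,
       -0.04718351]), 'effort': array([ 6.50367638e-04, -5.82714164e+01,  2.93042511e+01,  6.99714705e+00,
        6.67290558e-03, -1.60158006e-04]), 'ee_pos': array([304.76756928, 601.70712004, 225.61249098]), 'orientation': array([[ 8.92056292e-01, -4.51923841e-01, -6.43605229e-04],
       [-4.51924279e-01, -8.92054924e-01, -1.56783270e-03],
       [ 1.34409762e-04,  1.68945586e-03, -9.99998564e-01]]), 'force': array([ 0.11530593, -0.46889387, -0.20786536]), 'ft_torque': array([0.08052037, 0.0001453 , 0.02155589]), 'grip_force': 0.0, 'width': 1.0043672032895312}
top [[495.9, 0.0, 257.7], [0.0, 495.9, 185.1], [0.0, 0.0, 1.0]] [[0.053, -0.999, -0.001, -21.67], [-0.976, -0.052, -0.212, 568.314], [0.212, 0.013, -0.977, 1633.0], [0.0, 0.0, 0.0, 1.0]]
scene [[477.1, 0.0, 258.0], [0.0, 477.1, 193.4], [0.0, 0.0, 1.0]] [[0.787, -0.616, -0.017, -438.306], [-0.25, -0.294, -0.922, 200.547], [0.564, 0.73, -0.386, 975.635], [0.0, 0.0, 0.0, 1.0]]
```

View pics/top0.png

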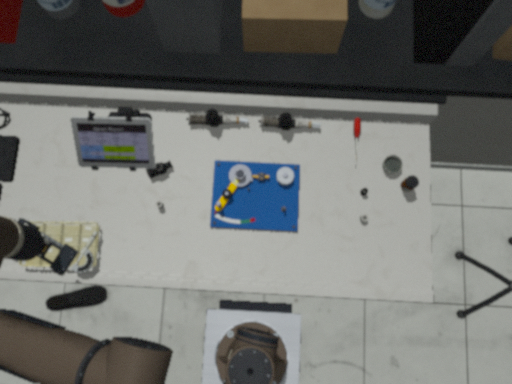

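View pics/scene0.png

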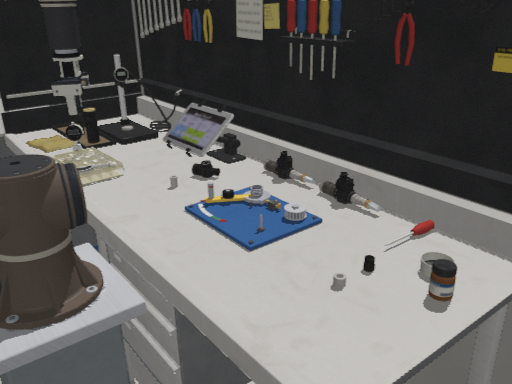

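```bash
cat > h.py <<'E'
import numpy as np,cv2
from rig import *
def ray(c,uv):
    T=c["camera_from_world"];R=T[:3,:3];C=-R.T@T[:3,3]
    d=R.T@np.linalg.inv(c["K"])@np.array([uv[0],uv[1],1.]);return C,d
def onz(c,uv,z):
    C,d=ray(c,uv);return C+d*(z-C[2])/d[2]
def tri(pairs):
    A=np.zeros((3,3));b=np.zeros(3)
    for c,uv in pairs:
        C,d=ray(c,uv);d=d/np.linalg.norm(d);P=np.eye(3)-np.outer(d,d);A+=P;b+=P@C
    return np.linalg.solve(A,b)
def proj(c,p):
    q=c["K"]@(c["camera_from_world"]@np.r_[p,1])[:3];return q[:2]/q[2]
E
python3 - <<'E'
from h import *
t=cv2.imread("pics/top0.png");s=cv2.imread("pics/scene0.png")
a=cv2.resize(t[150:240,145:305],(800,450),interpolation=cv2.INTER_CUBIC)
b=cv2.resize(s[165:245,160:325],(800,388),interpolation=cv2.INTER_CUBIC)
cv2.imwrite("pics/z.png",np.vstack([a,b])[:,:] if False else cv2.resize(np.vstack([a,b]),(560,586)))
c=calibration("top");cs=calibration("scene")
for n,uv,z in [("bush",(161,207),17),("short",(364,220),11),("nut",(364,192),15)]:print(n,onz(c,uv,z))
print(onz(cs,(174,182),17),onz(cs,(340,281),11))
hsv=cv2.cvtColor(t,cv2.COLOR_BGR2HSV);m=cv2.inRange(hsv,(100,120,40),(125,255,255))
m[:150]=0;m[240:]=0;m[:,:200]=0;m[:,310:]=0
r=cv2.minAreaRect(cv2.findNonZero(m));print(r)
for p in cv2.boxPoints(r):print(p,onz(c,p,12))
E
```

```text
bush [482.4481353  340.50296533  17.        ]
short [ 475.25284563 -365.125772     11.        ]
nut [ 573.46750127 -363.51519428   15.        ]
[486.70061555 335.17297973  17.        ] [ 480.66397894 -368.75270324   11.        ]
((255.20166015625, 195.66851806640625), (85.61835479736328, 65.64599609375), 3.012787342071533)
[210.7265  226.19615] [425.39119279 163.57899435  12.        ]
[214.17679 160.64088] [659.71669744 168.50783465  12.        ]
[299.67682 165.14088] [ 659.30361303 -135.57710147   12.        ]
[296.22653 230.69615] [ 425.49327943 -131.95294113   12.        ]
```

View pics/z.png

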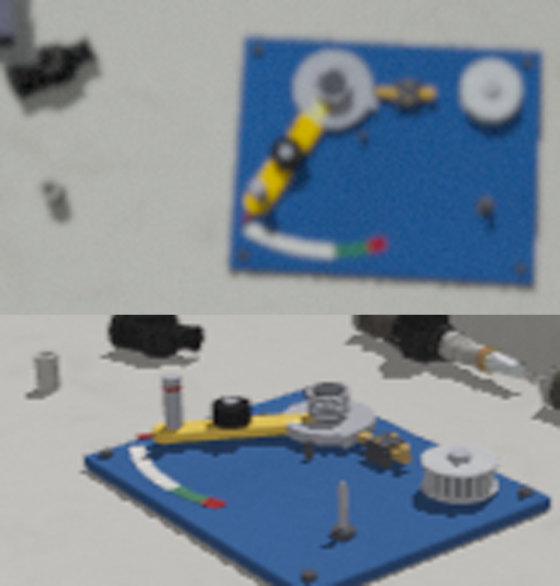

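```bash
python3 -m crank '{"linear":[[0.8,0.45,0],[0.8,0.45,0],[0.8,0.45,0],[0.8,0.45,0],[0.8,0.45,0]],"delta_rot":[[0,0,0],[0,0,0],[0,0,0],[0,0,0],[0,0,0]]}'; python3 -m crank '{"linear":[[0,0,0],[0,0,0]],"delta_rot":[[0,0,0],[0,0,0]]}'
python3 - <<'E'
from h import *
print(observe()["ee_pos"])
c=calibration("wrist");im=get_image("wrist");cv2.imwrite("pics/w1.png",im[...,::-1])
print(np.round(c["K"],1).tolist(),np.round(c["camera_from_world"],3).tolist(),proj(c,[485,338,17]))
E
```

```text
clock: 0.72
ee_pos: [407.4, 448.3, 226.2]
orientation: [[0.892, -0.452, -0.0], [-0.452, -0.892, -0.001], [-0.0, 0.001, -1.0]]
force: [0.9, 0.1, 0.1]
width: 0.999
grip_force: 0.0
clock: 0.98
ee_pos: [407.0, 449.6, 226.4]
orientation: [[0.892, -0.452, -0.0], [-0.452, -0.892, -0.0], [-0.0, 0.0, -1.0]]
force: [0.6, -0.3, 0.5]
width: 1.0
grip_force: 0.0
[407.04383938 449.59127306 226.41283593]
[[297.0, 0.0, 254.0], [0.0, 297.0, 189.9], [0.0, 0.0, 1.0]] [[-0.452, -0.892, -0.0, 585.997], [-0.865, 0.439, 0.243, 124.681], [-0.217, 0.11, -0.97, 428.135], [0.0, 0.0, 0.0, 1.0]] [310.33045289  66.75561762]
```

View pics/w1.png

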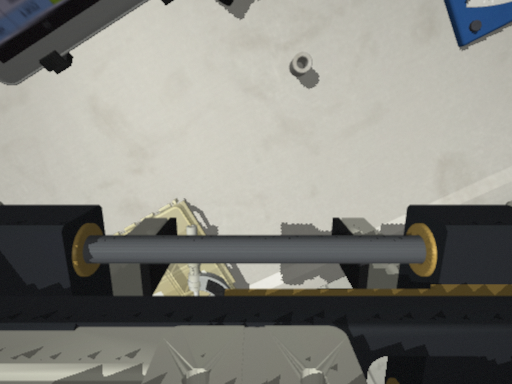

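The wrist view shows the slim bush's top ring at about (302,62), the plate corner at upper right. I measure the ring with a contour.

```bash
cat >> h.py <<'E'
def bore(im,c,z,guess,r=12):
    """dark hole in a bright ring near guess: weighted centroid of darkness"""
    u,v=map(int,np.round(guess));g=cv2.cvtColor(im,cv2.COLOR_RGB2GRAY)[v-r:v+r+1,u-r:u+r+1]
    return cv2.resize(g,None,fx=1,fy=1)
E
python3 - <<'E'
from h import *
im=cv2.imread("pics/w1.png");g=cv2.cvtColor(im,cv2.COLOR_BGR2GRAY)
print(g[48:78:1,286:320:2])
c=calibration("wrist");p=onz(c,(302,62.5),34);print(p)
o=observe();print((o["orientation"].T@(p-o["ee_pos"]))/40)
E
```

```text
[[183 185 189 188 188 192 191 189 191 192 194 192 191 191 191 191 189]
 [184 187 191 188 189 191 191 189 191 194 192 193 192 192 191 190 190]
 [185 188 191 191 191 193 191 190 192 194 193 192 192 191 191 191 191]
 [188 190 192 193 193 194 193 190 183 190 193 192 190 191 191 191 192]
 [190 193 193 193 195 194 190 177 173 180 182 193 190 191 190 191 194]
 [192 192 193 195 195 191 177 172 175 179 178 183 192 191 193 194 193]
 [193 192 193 195 196 179 168 173 178 180 180 175 190 192 194 193 192]
 [194 192 194 195 191 169 166 172 157 173 178 178 180 195 194 192 192]
 [194 192 194 195 182 168 167 136 110 138 170 178 174 195 193 191 191]
 [195 193 193 194 175 169 145  90  72  89 143 178 171 194 192 191 191]
 [194 194 194 185 173 170 108  65  62  63 105 173 179 185 192 191 191]
 [193 195 193 167 173 167  79  64  61  63  80 169 183 175 193 191 191]
 [194 195 195 148 176 154  67  65  68  64  75 160 187 171 193 193 191]
 [195 195 180 137 174 145  74  68  67  66  82 158 189 173 195 191 191]
 [194 194 152 136 174 145  96  89  67  68  91 163 193 173 194 191 192]
 [192 193 128 133 175 149 107 103  
[... 403 characters left out ...]
8  80 112 175 181 173 166 177 181 169 110 128 173 193 193]
 [195 192  95  75  80 146 182 175 175 178 173 128 106 106 129 194 193]
 [194 193 108  74  71 103 157 171 176 170 142 105 105 105 104 194 195]
 [193 193 145  72  67  76 106 138 144 129 112 105 104 106 105 148 194]
 [194 194 182  68  65  66  70  86  89  86 104 106 106 104 107 105 171]
 [192 194 196 111  66  64  66  67  67  90 105 105 106 106 104 105 155]
 [195 196 197 175  94  65  65  67  87 103 107 107 106 106 106 104 128]
 [196 196 197 197 169  82  79  87 102 108 105 107 106 106 107 106 106]
 [198 197 198 197 195 140  98 100 105 106 107 106 107 106 106 105 140]]
[492.0868637 348.5992336  34.       ]
[3.04722313 1.29678653 4.80883179]
```

```bash
python3 -m crank '{"linear":[[0.5,0.33,0.5],[0.5,0.33,0.5],[0.5,0.32,0.5],[0.25,0.32,0.5],[0,0,0]],"delta_rot":[[0,0,0],[0,0,0],[0,0,0],[0,0,0],[0,0,0]]}'|sed -n 2p;python3 -m crank '{"linear":[[0,0,0],[0,0,0]],"delta_rot":[[0,0,0],[0,0,0]]}' >/dev/null;  python3 - <<'E'
from h import *
o=observe();c=calibration("wrist");im=get_image("wrist");cv2.imwrite("pics/w2.png",im[...,::-1])
g=cv2.cvtColor(im,cv2.COLOR_RGB2GRAY);u,v=proj(c,[492,348.6,34]);print(o["ee_pos"],u,v)
m=(g<130).astype(np.uint8);n,l,st,ce=cv2.connectedComponentsWithStats(m)
for i in range(1,n):
    if 40<st[i,4]<2000 and abs(ce[i][0]-u)<40 and abs(ce[i][1]-v)<40:
        p=onz(c,ce[i],34);print(st[i],ce[i],p,o["orientation"].T@(p-o["ee_pos"])/40)
E
```

```text
ee_pos: [445.1, 370.7, 144.9]
[446.08708983 372.86903491 147.41724519] 256.25393559716156 130.9176808520824
[250 123  14  14 149] [256.2885906  129.75838926] [492.90055629 348.11229684  34.        ] [1.32282717 0.02914287 2.83578853]
[259 128  23  25 321] [271.14953271 141.70093458] [477.31606549 340.84838753  34.        ] [1.05692901 0.36689022 2.83519295]
```

View pics/w2.png

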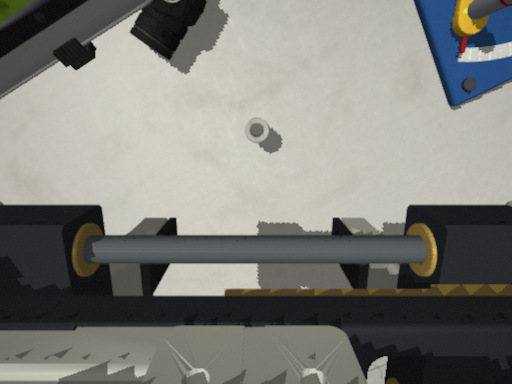

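```bash
python3 -m crank '{"linear":[[0.44,0.01,0.6],[0.44,0.01,0.6],[0.44,0.01,0.6],[0,0,0.6],[0,0,0.5]],"delta_rot":[[0,0,0],[0,0,0],[0,0,0],[0,0,0],[0,0,0]]}'|sed -n 2p;python3 -m crank '{"linear":[[0,0,0.3],[0,0,0.26],[0,0,0],[0,0,0]],"delta_rot":[[0,0,0],[0,0,0],[0,0,0],[0,0,0]]}' ;  python3 - <<'E'
from h import *
o=observe();print(o["ee_pos"],o["orientation"].T@(np.array([492.6,348.3,9])-o["ee_pos"])/40)
E
```

```text
ee_pos: [492.8, 347.0, 30.0]
clock: 3.08
ee_pos: [492.9, 347.1, 8.8]
orientation: [[0.892, -0.452, 0.001], [-0.452, -0.892, 0.001], [0.0, -0.001, -1.0]]
force: [0.9, -0.0, 0.9]
width: 1.003
grip_force: 0.0
[492.86055664 347.05980742   8.79724595] [-0.01981031 -0.02472743 -0.0050526 ]
```

Well centred; close at 20 N, then lift.

```bash
Z='x'; python3 -m crank '{"linear":[[0,0,0],[0,0,0],[0,0,0],[0,0,0],[0,0,0]],"delta_rot":[[0,0,0],[0,0,0],[0,0,0],[0,0,0],[0,0,0]]}' 0 20; python3 -m crank '{"linear":[[0,0,-0.4],[0,0,-0.7],[0,0,-0.9],[0,0,-0.9],[0,0,-0.6]],"delta_rot":[[0,0,0],[0,0,0],[0,0,0],[0,0,0],[0,0,0]]}';python3 - <<'E'
from h import *
c=calibration("top")
# rough pin base from top picture
print("pin",onz(c,(283.6,209.5),35), "hub",onz(c,(240,175),53),"post",onz(c,(218,205),73))
E
```

```text
clock: 3.7
ee_pos: [492.6, 346.6, 8.2]
orientation: [[0.892, -0.452, -0.0], [-0.452, -0.892, -0.0], [0.0, 0.0, -1.0]]
force: [-1.1, -0.2, 0.4]
width: 0.494
grip_force: 0.0
clock: 4.32
ee_pos: [493.1, 347.1, 151.5]
orientation: [[0.892, -0.452, 0.002], [-0.452, -0.892, 0.002], [0.001, -0.003, -1.0]]
force: [-0.3, 1.0, -0.1]
width: 0.009
grip_force: 0.0
pin [493.23443141 -84.3803757   35.        ] hub [602.54314159  71.56033223  53.        ] post [490.44127056 138.10245224  73.        ]
```

The fingers were still closing when I lifted, so the grasp missed. I reopen and look at the bush again.

```bash
python3 -m crank '{"linear":[[-0.4,0,0],[-0.5,0,0],[-0.4,0,0],[0,0,0],[0,0,0]],"delta_rot":[[0,0,0],[0,0,0],[0,0,0],[0,0,0],[0,0,0]]}' 1|sed -n 2p;python3 -m crank '{"linear":[[0,0,0],[0,0,0],[0,0,0]],"delta_rot":[[0,0,0],[0,0,0],[0,0,0]]}' >/dev/null;  python3 - <<'E'
from h import *
o=observe();c=calibration("wrist");im=get_image("wrist");cv2.imwrite("pics/w3.png",im[...,::-1])
g=cv2.cvtColor(im,cv2.COLOR_RGB2GRAY);u,v=proj(c,[492,348.6,34]);print(o["ee_pos"],o["width"],u,v)
m=(g<130).astype(np.uint8);n,l,st,ce=cv2.connectedComponentsWithStats(m)
for i in range(1,n):
    if 40<st[i,4]<2000 and abs(ce[i][0]-u)<60 and abs(ce[i][1]-v)<60:
        p=onz(c,ce[i],34);print(st[i],ce[i],p,o["orientation"].T@(p-o["ee_pos"])/40)
E
```

```text
ee_pos: [445.9, 370.3, 147.9]
[446.3779695  369.92433154 148.05013611] 0.8545499554134403 253.18937203316497 132.63067822092202
[247 125  13  14 142] [253.04929577 131.51408451] [492.94080283 348.26394317  34.        ] [ 1.28316458 -0.04397456  2.85122685]
[256 129  23  25 319] [268.29153605 142.94357367] [477.54202742 340.51403059  34.        ] [1.02742029 0.30291806 2.8512974 ]
```

View pics/w3.png

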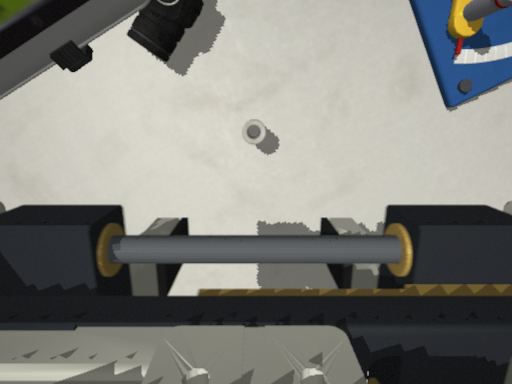

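The bush still stands untouched, with its ring at (253,131). Redo the descent, this time giving the fingers enough time.

```bash
python3 -m crank '{"linear":[[0.43,-0.015,0.6],[0.43,-0.015,0.6],[0.42,-0.01,0.6],[0,0,0.6],[0,0,0.5]],"delta_rot":[[0,0,0],[0,0,0],[0,0,0],[0,0,0],[0,0,0]]}' 0.6|sed -n 2p;python3 -m crank '{"linear":[[0,0,0.3],[0,0,0.27],[0,0,0],[0,0,0]],"delta_rot":[[0,0,0],[0,0,0],[0,0,0],[0,0,0]]}' |sed -n 2p; python3 -m crank '{"linear":[[0,0,0],[0,0,0],[0,0,0],[0,0,0],[0,0,0]],"delta_rot":[[0,0,0],[0,0,0],[0,0,0],[0,0,0],[0,0,0]]}' 0 20 >/dev/null; python3 -m crank '{"linear":[[0,0,0],[0,0,0],[0,0,0]],"delta_rot":[[0,0,0],[0,0,0],[0,0,0]]}'
```

```text
ee_pos: [492.8, 347.9, 31.1]
ee_pos: [492.9, 348.8, 10.0]
clock: 7.5
ee_pos: [492.6, 348.4, 9.4]
orientation: [[0.892, -0.452, 0.0], [-0.452, -0.892, 0.0], [0.0, -0.0, -1.0]]
force: [-0.3, -0.6, 1.6]
width: 0.234
grip_force: 20.0
```

```bash
python3 -m crank '{"linear":[[0,0,-0.4],[0,0,-0.8],[0,0,-0.9],[0,0,-0.9],[0,0,-0.6]],"delta_rot":[[0,0,0],[0,0,0],[0,0,0],[0,0,0],[0,0,0]]}' |grep -E "ee_|wid|grip"; python3 -m crank '{"linear":[[0.35,0.96,0],[0.35,0.96,0],[0.35,0.96,0],[0.35,0.96,0],[0.35,0.96,0]],"delta_rot":[[0,0,0],[0,0,0],[0,0,0],[0,0,0],[0,0,0]]}'|grep -E "ee_|wid"; python3 -c '
from h import *
c=calibration("wrist");im=get_image("wrist");cv2.imwrite("pics/w4.png",im[...,::-1]);np.savez("c4",**c)'; python3 -m crank '{"linear":[[0.35,0.96,0],[0.35,0.96,0],[0.35,0.96,0],[0.35,0.96,0],[0.35,0.96,0]],"delta_rot":[[0,0,0],[0,0,0],[0,0,0],[0,0,0],[0,0,0]]}'|grep -E "ee_|wid";python3 -m crank '{"linear":[[0,0,0],[0,0,0]],"delta_rot":[[0,0,0],[0,0,0]]}' |grep -E "ee_|wid"; python3 -c '
from h import *
c=calibration("wrist");im=get_image("wrist");cv2.imwrite("pics/w5.png",im[...,::-1]);np.savez("c5",**c)
a=cv2.imread("pics/w4.png");cv2.imwrite("pics/w45.png",cv2.resize(np.vstack([a[:300],im[:300,:,::-1]]),(512,600)))
print(observe()["ee_pos"],proj(c,[493,-84,18]),proj(c,[493,-84,56]))'
```

```text
ee_pos: [493.0, 348.8, 156.4]
width: 0.236
grip_force: 20.0
ee_pos: [468.0, 144.2, 154.4]
width: 0.236
ee_pos: [443.7, -58.6, 154.4]
width: 0.239
ee_pos: [444.2, -57.4, 154.0]
width: 0.241
[444.26147355 -56.99184681 153.88463106] [256.74534504 125.94832686] [257.08489361 127.45299518]
```

View pics/w45.png

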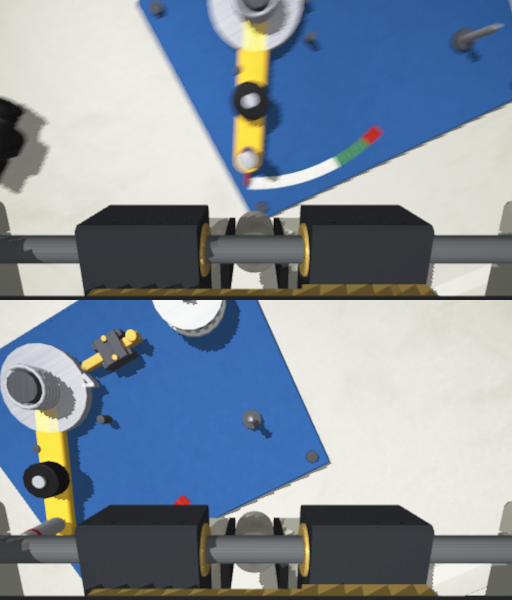

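w5 (lower half): pin seen end-on at (252,120), hub at (24,85), post foot near (60,225). w4 (upper): post top at (248,158). I measure the collar blob.

Run:
```python
from h import *
im=cv2.imread("pics/w5.png");c=np.load("c5.npz");hsv=cv2.cvtColor(im,cv2.COLOR_BGR2HSV)
m=((hsv[...,1]<90)).astype(np.uint8)
n,l,st,ce=cv2.connectedComponentsWithStats(m)
for i in range(1,n):
    if 20<st[i,4]<1500 and abs(ce[i][0]-252)<25 and abs(ce[i][1]-120)<25:print(st[i],ce[i],onz(c,ce[i],18))
g=cv2.cvtColor(im,cv2.COLOR_BGR2GRAY);print(g[106:136,238:268:1])
o=observe();print(o["ee_pos"])
c4=np.load("c4.npz");print("post",onz(c4,(248,158),73),"pintip",onz(c4,(503,26),56),"base",onz(c4,(462,40),18))
```

```text
[243 110  19  19 282] [251.54964539 118.88652482] [501.22375345 -82.53156745  18.        ]
[[103 105 105 105 105 106 106 108 106 105 107 104 105 103 103 103 102 103
  103 103 102 104 102 103 103 103 102 103 104 104]
 [104 104 105 106 106 106 106 107 105 105 104 104 104 104 104 103 102 103
  104 104 104 103 103 103 102 103 103 103 103 104]
 [104 104 107 105 106 105 106 107 106 105 104 104 104 104 104 104 103 104
  104 105 105 105 102 104 101 103 103 103 103 104]
 [104 105 104 105 106 106 105 106 105 100  98 104 104 104 107  99  96 100
  104 103 103 104 104 105 104 105 104 103 105 104]
 [104 103 104 104 106 105 106 106 108 107 104 107 108 105 106 103 102 104
   99  99 102 105 103 104 103 105 102 102 104 103]
 [103 104 104 106 107 104 106 107 109 110 108 107 107 109 108 109 108 106
  103 101 103 105 103 104 105 103 104 103 103 103]
 [104 103 104 105 106 106 108 108 109 107 107 109 109 108 109 111 109 109
  110 106 101  99 105 105 104 104 104 104 104 105]
 [104 104 105 106 106 107 108 107 107 108 109 108 110 110 110 111 110 109
  108 107 102  95 100 105 103 104 104 105 104 103]
 [104 105
[... 2222 characters left out ...]
9  60  58  57  57]
 [103 104 103 102 103 104 104 104 104 103 103 103 105 105 104  99 100 105
  105 106 104 104  94  71  58  59  60  58  57  58]
 [103 103 103 103 105 105 104 103 103 105 104 105 105 104 105 104 104 104
  105 106 103 105 102  83  59  59  59  60  57  58]
 [104 103 101 101 104 102 104 103 104 105 104 103 104 105 105 106 106 104
  105 104 105 106 104  94  73  59  57  57  58  58]
 [103 103 103 102 103 104 104 105 103 104 104 104 103 106 106 104 106 103
  105 107 105 106 105 102  96  90  76  57  57  58]]
[444.26147355 -56.99184681 153.88463106]
post [499.04765501 135.01261085  73.        ] pintip [499.30882903 -89.1789315   56.        ] base [500.77464326 -83.07048082  18.        ]
```

Run:
```python
from h import *
c=np.load("c5.npz");o=observe()
for uv,z in [((252,119),18),((251.6,118.9),18),((250,118.4),56)]:
    p=onz(c,uv,z);print(p,o["orientation"].T@(p-o["ee_pos"])/40)
print(o["orientation"])
```

```text
[500.93202076 -82.87092612  18.        ] [ 1.55409452 -0.06068332  3.39813212]
[501.19047833 -82.56917257  18.        ] [ 1.55645138 -0.0703324   3.39813957]
[502.35068452 -82.04490671  56.        ] [ 1.57700542 -0.09571555  2.44816783]
[[ 8.92156273e-01 -4.51726109e-01  8.40540457e-04]
 [-4.51726454e-01 -8.92156455e-01  2.67679798e-04]
 [ 6.28975641e-04 -6.18506571e-04 -9.99999611e-01]]
```

```bash
python3 -m crank '{"linear":[[0.5,-0.03,0.4],[0.5,-0.03,0.5],[0.4,-0.015,0.5],[0.16,0,0.4],[0,0,0.2]],"delta_rot":[[0,0,0],[0,0,0],[0,0,0],[0,0,0],[0,0,0]]}' >/dev/null;python3 -m crank '{"linear":[[0,0,0],[0,0,0],[0,0,0]],"delta_rot":[[0,0,0],[0,0,0],[0,0,0]]}'; python3 -c '
from h import *
o=observe();print(o["ee_pos"],o["orientation"].T@(np.array([501.6,-82.4,65])-o["ee_pos"])/40)
im=get_image("wrist")[...,::-1];s=get_image("scene")[200:260,230:320,::-1]
cv2.imwrite("pics/w6.png",np.vstack([cv2.resize(im[100:300,150:360],(630,600))[:], ])) 
cv2.imwrite("pics/w6.png",np.hstack([cv2.resize(im[110:290,170:340],(400,424)),cv2.resize(s,(400,424),interpolation=cv2.INTER_CUBIC)]))'
```

```text
clock: 10.72
ee_pos: [501.3, -82.7, 74.2]
orientation: [[0.892, -0.452, 0.001], [-0.452, -0.892, 0.0], [0.001, -0.001, -1.0]]
force: [-0.4, 0.4, -0.7]
width: 0.238
grip_force: 20.0
[501.31010863 -82.70211119  74.17488438] [ 0.00278353 -0.00979994  0.22938471]
```

View pics/w6.png

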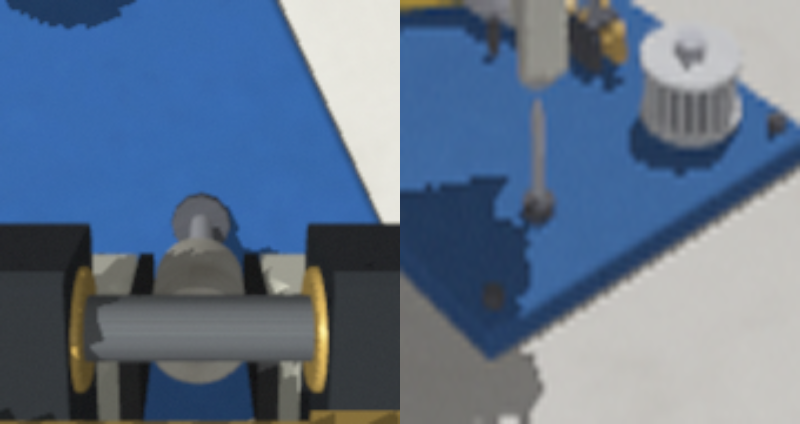

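The wrist crop shows pin and bush in line (both near column 200), and the scene crop shows the bush just above the pin. Descend, watching the force.

```bash
python3 -m crank '{"linear":[[0,0,0.15],[0,0,0.15],[0,0,0.15],[0,0,0.05],[0,0,0]],"delta_rot":[[0,0,0],[0,0,0],[0,0,0],[0,0,0],[0,0,0]]}'
```

```text
clock: 11.45
ee_pos: [500.9, -83.0, 53.1]
orientation: [[0.892, -0.452, -0.001], [-0.452, -0.892, -0.0], [-0.0, 0.0, -1.0]]
force: [0.5, -0.0, -0.8]
width: 0.24
grip_force: 20.0
```

12 mm onto the pin, no force. Carry on down to 28.

```bash
python3 -m crank '{"linear":[[0,0,0.18],[0,0,0.18],[0,0,0.18],[0,0,0.08],[0,0,0]],"delta_rot":[[0,0,0],[0,0,0],[0,0,0],[0,0,0],[0,0,0]]}'
```

```text
clock: 12.08
ee_pos: [500.8, -83.0, 28.2]
orientation: [[0.892, -0.452, -0.001], [-0.452, -0.892, -0.0], [-0.001, 0.0, -1.0]]
force: [0.3, -1.1, -1.1]
width: 0.237
grip_force: 20.0
```

```bash
python3 -m crank '{"linear":[[0,0,0],[0,0,0],[0,0,0],[0,0,0],[0,0,0]],"delta_rot":[[0,0,0],[0,0,0],[0,0,0],[0,0,0],[0,0,0]]}' 0.6|grep wid; python3 -m crank '{"linear":[[0,0,-0.3],[0,0,-0.6],[0,0,-0.9],[0,0,-0.9],[0,0,-0.5]],"delta_rot":[[0,0,0],[0,0,0],[0,0,0],[0,0,0],[0,0,0]]}'|grep -E "ee_|wid"; python3 -m crank '{"linear":[[-0.7,-0.75,0],[-0.7,-0.75,0],[-0.7,-0.75,0],[-0.7,-0.75,0],[0,0,0]],"delta_rot":[[0,0,0],[0,0,0],[0,0,0],[0,0,0],[0,0,0]]}'|grep -E "ee_|wid";  python3 -m crank '{"linear":[[0,0,0],[0,0,0]],"delta_rot":[[0,0,0],[0,0,0]]}' |grep -E "ee_|wid"; python3 -c '
from h import *
c=calibration("wrist");im=get_image("wrist")[...,::-1];cv2.imwrite("pics/w7.png",im);np.savez("c7",**c)
s=get_image("scene")[200:260,230:320,::-1]
cv2.imwrite("pics/w7v.png",np.vstack([im[:300],cv2.resize(s,(512,290),interpolation=cv2.INTER_CUBIC)]))'
```

```text
width: 0.594
ee_pos: [501.8, -82.9, 159.6]
width: 0.598
ee_pos: [455.0, 76.7, 157.7]
width: 0.604
ee_pos: [455.4, 74.0, 156.8]
width: 0.603
```

View pics/w7v.png

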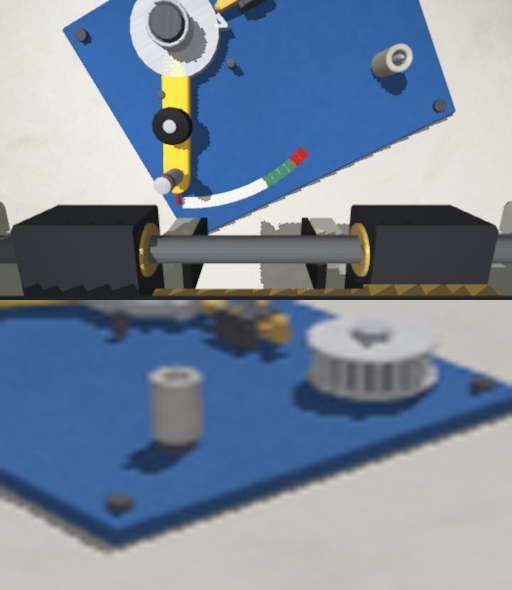

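The bush stands on its collar with the pin inside (ring at (400,57)). The post top is at about (162,186) and the hub top at about (168,21).

Run:
```python
from h import *
c=np.load("c7.npz");o=observe();R=o["orientation"]
im=cv2.imread("pics/w7.png");g=cv2.cvtColor(im,cv2.COLOR_BGR2GRAY)
print(g[170:202:2,148:190:2])
post=onz(c,(161.5,186),73);hub=onz(c,(168,20),53);
print(post,hub,np.linalg.norm(post[:2]-hub[:2]),np.degrees(np.arctan2(*(post-hub)[1::-1])))
print("seat",onz(c,(399.5,57.5),52))
hsv=cv2.cvtColor(im,cv2.COLOR_BGR2HSV);m=cv2.inRange(hsv,(50,60,40),(85,255,255))
gp=np.argwhere(m[140:200,250:310]).mean(0)+[140,250];gr=onz(c,gp[::-1],13);print("green",gr,np.degrees(np.arctan2(*(gr-hub)[1::-1])))
print("to post tool units",R.T@(post-o["ee_pos"])/40, o["joints"])
```

```text
[[ 95 101 103 102 102 101 102 102 214 220 197 142 121 114 103  97 159 182
  220 216 164]
 [193  99 101 101 101 102 102 101 202 159 127 116 108 100  94  92  87 114
  205 215 162]
 [238 123 100 102 100 101  98 100  96  83  90 100  97  92  88  84  83  95
  157 160 141]
 [237 214  98 101 102 103 125 129 116 105  89  58  81  86  84  82  82  78
  130 130 116]
 [237 238 180 101 146 220 227 229 213 152  93  87  49  78  82  80  80  94
  128 127 113]
 [237 239 232 151 222 228 225 223 224 213 140  84  72  60  79  79  79 108
  125 126 113]
 [236 238 239 208 220 222 220 219 219 211 203 109  80  49  80  79 105 125
  124 125 110]
 [239 237 238 217 217 219 215 213 215 206 204 146  80  57  78 112 125 126
  125 126 107]
 [238 237 237 215 214 215 210 210 211 202 201 160  81  72 162 168 126 127
  129 126  93]
 [238 236 236 221 211 214 208 207 208 201 197 148  71 191 216 216 126 127
  129 109  56]
 [236 237 237 234 211 211 205 206 206 199 191 105 165 216 215 216 209 205
  109  64  54]
 [236 237 237 237 234 207 202 203 200 189 129  91 164 201 199 200 180 104
   56  57  56]
 [235 236 235 235 234 235 228 171 139 113  99 100  99 100  89  79  73  56
   55  54  56]
 [234 234 232 234 234 236 237 219  95 101 100 100 100 101  90  79  68  60
   79  99 110]
 [232 233 234 235 235 236 236 236 177  98  98  99  99  99  95  80  81 118
  179 247 246]
 [232 233 234 232 234 235 234 235 229 125 100 100  99  98  95  82  68 124
  195 238 246]]
[498.06332964 140.43219266  73.        ] [610.98313003  72.93637354  53.        ] 131.55442569180104 149.13187289448084
seat [501.18185153 -82.43421376  52.        ]
green [451.41148994  48.2975087   13.        ] -171.22248901892627
to post tool units [ 0.19738871 -1.96513051  2.08910543] [ 3.37868760e+01  3.71397306e+00 -3.10766705e+01  1.24366004e-03
 -5.52200812e+01  2.92715250e+01]
```

```bash
python3 -m crank '{"linear":[[0.05,-0.5,0.3],[0.05,-0.5,0.5],[0.05,-0.5,0.5],[0.05,-0.465,0.5],[0,0,0.3]],"delta_rot":[[0,0,0],[0,0,0],[0,0,0],[0,0,0],[0,0,0]]}' |grep -E "ee_|wid"; python3 -m crank '{"linear":[[0,0,0],[0,0,0],[0,0,0]],"delta_rot":[[0,0,0.39],[0,0,0],[0,0,0]]}'; python3 -c '
from h import *
o=observe();print(o["orientation"].T@(np.array([498.7,139.8,38])-o["ee_pos"])/40)'
```

```text
ee_pos: [498.5, 142.0, 70.6]
width: 0.601
clock: 15.3
ee_pos: [498.0, 141.1, 72.6]
orientation: [[0.86, -0.511, 0.0], [-0.511, -0.86, 0.0], [0.0, -0.0, -1.0]]
force: [0.7, -0.5, 0.1]
width: 0.6
grip_force: 0.0
[0.03105835 0.01905349 0.86506635]
```

Over the post; go down, pinch at 35 N.

```bash
python3 -m crank '{"linear":[[0.015,0.01,0.25],[0.015,0.01,0.25],[0,0,0.25],[0,0,0.11],[0,0,0]],"delta_rot":[[0,0,0],[0,0,0],[0,0,0],[0,0,0],[0,0,0]]}' |grep -E "ee_|wid|forc"; python3 -m crank '{"linear":[[0,0,0],[0,0,0],[0,0,0],[0,0,0],[0,0,0]],"delta_rot":[[0,0,0],[0,0,0],[0,0,0],[0,0,0],[0,0,0]]}' 0 35 >/dev/null; python3 -m crank '{"linear":[[0,0,0],[0,0,0],[0,0,0]],"delta_rot":[[0,0,0],[0,0,0],[0,0,0]]}'
```

```text
ee_pos: [498.4, 139.8, 37.7]
force: [0.3, 0.0, -0.3]
width: 0.596
grip_force: 0.0
clock: 16.92
ee_pos: [498.2, 139.4, 38.2]
orientation: [[0.859, -0.512, -0.001], [-0.512, -0.859, -0.001], [-0.0, 0.001, -1.0]]
force: [-2.7, -5.2, 5.8]
width: 0.177
grip_force: 35.0
```

```bash
python3 -m crank '{"linear":[[0.008,0.224,0],[0.008,0.224,0],[0.008,0.224,0],[0.008,0.224,0],[0.008,0.224,0]],"delta_rot":[[0,0,-0.395],[0,0,-0.395],[0,0,-0.395],[0,0,-0.395],[0,0,-0.395]]}'; python3 -c '
from h import *
o=observe();d=o["ee_pos"]-[611,72.9,0];print(np.linalg.norm(d[:2]),np.degrees(np.arctan2(d[1],d[0]))-149.2)'
```

```text
clock: 17.55
ee_pos: [483.5, 100.1, 38.3]
orientation: [[0.982, -0.189, 0.002], [-0.189, -0.982, 0.003], [0.001, -0.003, -1.0]]
force: [-3.7, 8.3, -0.5]
width: 0.176
grip_force: 35.0
130.39776421169034 18.74963043137626
```

```bash
python3 -m crank '{"linear":[[0.008,0.224,0],[0.008,0.224,0],[0.008,0.224,0],[0.008,0.224,0],[0.008,0.224,0]],"delta_rot":[[0,0,-0.395],[0,0,-0.395],[0,0,-0.395],[0,0,-0.395],[0,0,-0.395]]}' >/dev/null; python3 -m crank '{"linear":[[0,0,0],[0,0,0],[0,0,0],[0,0,0]],"delta_rot":[[0,0,0],[0,0,0],[0,0,0],[0,0,0]]}'; python3 -c '
from h import *
o=observe();d=o["ee_pos"]-[611,72.9,0];print(np.linalg.norm(d[:2]),np.radians(np.degrees(np.arctan2(d[1],d[0]))%360-149.2))
im=get_image("wrist")[...,::-1];s=get_image("scene")[165:245,160:325,::-1]
cv2.imwrite("pics/w8.png",np.vstack([im[:300],cv2.resize(s,(512,248),interpolation=cv2.INTER_CUBIC)]))'
```

```text
clock: 18.68
ee_pos: [482.4, 55.2, 38.2]
orientation: [[0.988, 0.151, 0.001], [0.151, -0.988, 0.002], [0.002, -0.002, -1.0]]
force: [-4.8, 6.3, 3.2]
width: 0.174
grip_force: 35.0
129.83747987420395 0.6741931162324472
```

View pics/w8.png

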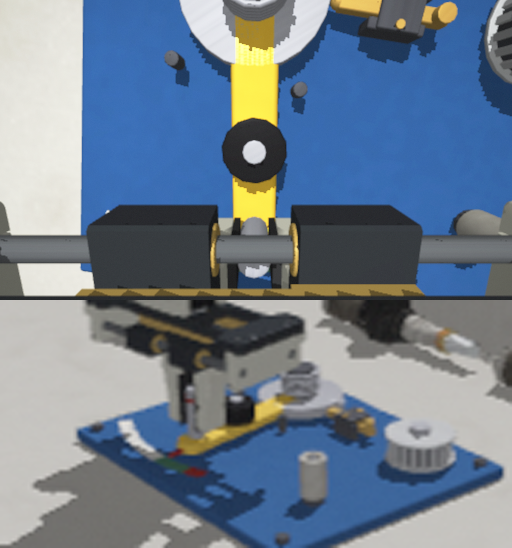

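The arm is swung back to about joint 0.67. In the scene view the red pointer reaches the green band near (175,458), and the bush stands on its pin. The spring's reaction is about 8 N. Handing in.

```bash
python3 -c '
from rig import *
print(sign_off())'
```

```text
the job is handed in; nothing more can be done
None
```

The slim bush stands on the idler pin's collar and is let go, and the tensioner arm is held at about 0.67 rad in the green band against its spring. I handed the job in at about 19 s, but no verdict came back, and I took the pawl to be home from the arm angle rather than measuring it.

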